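# Mount the tumbler chuck on the banding wheel's drive studs

## Robot

A 6-joint arm with a two-finger parallel gripper is mounted at the origin on a cart in front of the work surface, level with it; the furniture and walls round the work are solid. World frame = base frame: x ahead of the robot, y to its left, z up, the work surface at z = 0. Lengths are in mm, angles in rad, forces in N, time in s.
With the tool pointing down it reaches from about 275 to 825 mm from the base axis. Payload 5.2 kg.
Tool frame: the origin (TCP) lies at the very end of the fingers, on their centre line; the grasp point (between the pads) lies 19 mm behind it; z points along the fingers, y is the line along which they close (so a half turn about z gives the same grasp; the last joint's range is limited). The gripper opens to 93 mm and grips with 3 to 60 N. Pads are 15 mm wide; open, the fingers measure 128 mm over their backs; the gripper's body (75 mm by 188 mm) begins 65 mm behind the grasp point.
Start: joints at [-1.339, 0.259, 1.535, -0, 1.348, -0.203], TCP at [231.696, -498.82, 218.653] pointing down, gripper open.
Joint ranges: [-3.14, 3.14], [-0.91, 2.08], [0.19, 2.58], [-1.22, 4.36], [0.22, 2.71], [-3.12, 3.12]. Speed limits (rad/s): [2.57, 2.57, 3.14, 3.14, 3.14, 3.14].

## Interface

Orientations are given as [roll, pitch, yaw] about the fixed x, y, z axes, in that order (R = Rz(yaw) Ry(pitch) Rx(roll)).
In Python, from bench import robot gives the robot as it stands. The module is installed in compiled form; this text tells all that it offers. Calls block until the motion is done:
- robot.move_ptp(position, orientation): joint-space move of the TCP to a pose.
- robot.move_linear(position, ori=None, speed=150, f_stop=None): straight line of the TCP; ori=None keeps the orientation; speed is the mean speed in mm/s. With f_stop (N) it stops when the force on the tool has changed by that much, and returns True; else False.
- robot.move_j(angles): joint-space move.
- robot.move_gripper(opening): opening from 0.0 (shut) to 1.0 (fully open); the grip force is fixed at half the most; returns when the fingers have stopped.
- robot.sleep(seconds).
- robot.inverse_kinematics(position, orientation): joint angles nearest the present ones, or None.
- robot.get_image(name): name is "side" or "top" or "wrist"; returns a dict with "img" (480x640x3 uint8, blue, green, red), "fovy" (degrees; the focal length in pixels is half the picture's height over the tangent of half this angle, whatever the lens; pixels are square), "cx", "cy" (the principal point, pixels), "eye" and "orientation" of the camera in the world. Camera axes: x right, y down, z forward; pixel columns grow to the right and rows downward; lengths in mm; the calibration is good to about 2 mm. A picture is of the moment at which its call begins. There is no depth.
A pose or a line that the arm cannot do raises robot.MotionError and nothing moves.
- robot.hand_in(): hands the job in; it is judged then, once.
Readings, each from a call of its own:
- robot.current_t(): time.
- robot.current_qpos(): joint angles.
- robot.current_joint_vel(): joint speeds.
- robot.current_joint_efforts(): joint torques, N m.
- robot.current_tcp_pos(): TCP position.
- robot.current_eef_rot(): TCP orientation.
- robot.current_contact_force(): force on the tool from outside, world axes, zero at the start.
- robot.current_ft_torque(): the same for the moment, N m.
- robot.current_gripper_width(): opening from 0.0 (shut) to 1.0 (fully open).
- robot.current_finger_force(): force on a finger pad.
Only numpy, scipy, OpenCV 4.12 (cv2) and the standard library are available. Lean on these libraries where they do the work, as an engineer would, in place of code of your own. Each camera call takes 0.05 s, during which the arm holds its last target. There are 200 camera calls.

## Task

The banding wheel is wanted for lining tumblers. Set the aluminium tumbler chuck on it: over the brass centre spigot and turned so that its four holes drop over the four drive studs, fully home with its flange flat on the wheel, then let go of it. Keep hold of it until it sits on the wheel, do not let it drop from above, and leave the two tumblers and the tin standing where they are.

Things in the scene. Friction and masses are not known exactly. Their poses are not given: they have to be found in the camera images.
- tumbler_chuck: Loose turned-aluminium chuck, 0.4 to 0.65 kg: a round flange 120 mm across and 10 mm thick, with a plain round boss on it, 46 mm across, reaching 78 mm above the underside. Origin: centre of the underside; z up along the axis. A bore of 21.8 mm, 45 mm deep, opens in the underside. At the start it stands on its flange on the bench, turned anyhow.
- chuck_grip (a point): Point on the chuck's axis 48 mm above its underside: the middle of the boss (46 mm across, straight sides from 14 to 74 mm above the underside, two black rubber rings flush in it), where to grip it from above.
- chuck_hole (a point): One of the chuck's four through holes, at the underside, 45 mm out from the axis on the chuck's own +x; the others lie on its +y, -x and -y, so it fits the studs in any of four positions a quarter turn apart. Holes 10.2 mm across on 8 mm studs: about 1.4 degrees of play either way, and the tapers draw it in from about 2 degrees.
- banding_wheel: Decorator's turntable fixed to the bench: green cast foot 168 mm across, pedestal, and a round steel table 150 mm across, top 92 mm above the bench, that turns about the vertical axis. Origin: centre of the foot's underside. A black brake knob sticks out 58 mm on the foot's own -x side, 50 mm up. Its orientation is that of the foot and tells nothing of the table's angle.
- wheel_face (a point): Centre of the table's flat top, on the turning axis; z up. It belongs to the foot and does not turn with the table. Here the brass centre spigot rises: 20 mm across, straight for 22 mm, then tapering to a blunt tip 32 mm above the table. The brake is on: the table turns only against 0.6 N m, so light pressure (5 to 12 N) leaves it still, hard pressure drags it round.
- stud_tips (a point): Point on the turning axis at the height of the stud tips, 14 mm above the table; it does not turn. The four dark studs (8 mm across, last 3 mm tapered to a 6.8 mm flat tip) stand 45 mm from the axis a quarter turn apart, at an angle that must be seen or felt. On the spigot but out of line, the chuck's underside rests at this height; in line it drops 14 mm to the table.
- tumbler_1: Greenish clear glass tumbler standing upright, 64 mm across, 90 mm tall; origin at the centre of its base. Bystander.
- tumbler_2: Amber clear glass tumbler standing upright, 56 mm across, 75 mm tall; origin at the centre of its base. Bystander.
- tin_1: Plain grey metal tin standing upright, 72 mm across, 100 mm tall; origin at the centre of its base. Bystander.

How it is judged:
By the outcome, as a careful person would: the job done as asked, in the order asked, and still so for the second after the job is handed in, with the robot touching nothing.
It also fails if it takes over 58 s, if anything falls off the work surface, if the arm or the gripper's body presses on something with over 40 N, if the wrist force passes 120 N, or if a joint passes its speed limit or range.

## Working session

There is one attempt and no reset: what is moved stays moved. The work goes in short steps, each a Python script; the robot and the scene stay as the last script left them, time stands still between calls to the robot, and variables do not carry over. Pictures are saved under pics/ and viewed, at most 10 in all, crops included, and the job is handed in when it is done.

```bash
mkdir -p pics; cat > h.py <<'E'
import numpy as np, cv2
from scipy.spatial.transform import Rotation as R
from bench import robot
def cam(n):
    d=robot.get_image(n); d['f']=240/np.tan(np.radians(d['fovy'])/2)
    o=np.array(d['orientation'],float)
    d['R']=R.from_euler('xyz',o).as_matrix() if o.size==3 else o.reshape(3,3)
    d['eye']=np.array(d['eye'],float); return d
def ray(d,u,v):
    r=d['R']@np.array([(u-d['cx'])/d['f'],(v-d['cy'])/d['f'],1]); return r/np.linalg.norm(r)
def onz(d,u,v,z):
    r=ray(d,u,v); return d['eye']+r*(z-d['eye'][2])/r[2]
def proj(d,p):
    c=d['R'].T@(np.array(p,float)-d['eye']); return np.array([d['cx']+d['f']*c[0]/c[2],d['cy']+d['f']*c[1]/c[2]])
def tri(a,pa,b,pb):
    A=[];y=[]
    for d,p in((a,pa),(b,pb)):
        r=ray(d,*p);P=np.eye(3)-np.outer(r,r);A.append(P);y.append(P@d['eye'])
    return np.linalg.lstsq(np.vstack(A),np.hstack(y),rcond=None)[0]
E
python3 - <<'E'
from h import *
for n in('side','top','wrist'):
    d=cam(n); cv2.imwrite(f'pics/{n}0.png',d['img']); print(n,d['fovy'],d['cx'],d['cy'],d['eye'],d['orientation'])
print(robot.current_t(),robot.current_eef_rot(),robot.current_gripper_width())
E
```

```text
side 43.32924422103434 321.1715715185345 236.28658994178144 [  515.69311863 -1245.48953092   576.0828983 ] [-1.96006579 -0.00738822  0.01270189]
top 52.978028901346924 320.616469412066 233.13382807757878 [ 391.10166881  -55.90111155 1052.9432828 ] [-3.00042905  0.02026196 -1.59647713]
wrist 67.05082550120723 324.55188526339003 230.09648005195027 [ 299.2672527  -466.61893073  383.95788786] [ 2.86969141e+00  2.69890600e-03 -1.13695714e+00]
0.15 [-3.14026452e+00 -3.03615577e-04  4.34811416e-01] 0.9990648100733108
```

View pics/side0.png

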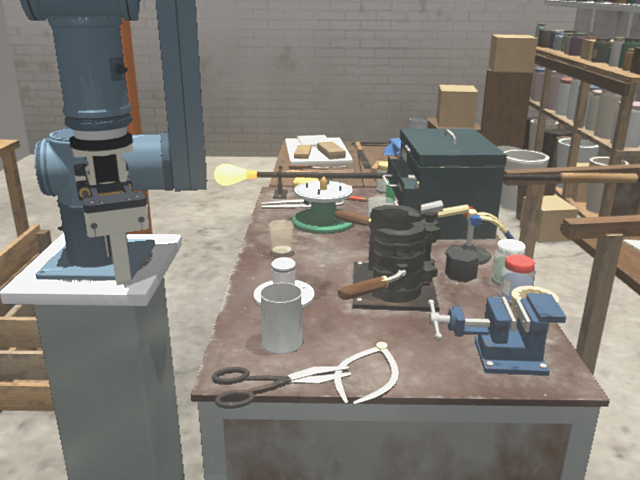

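View pics/top0.png

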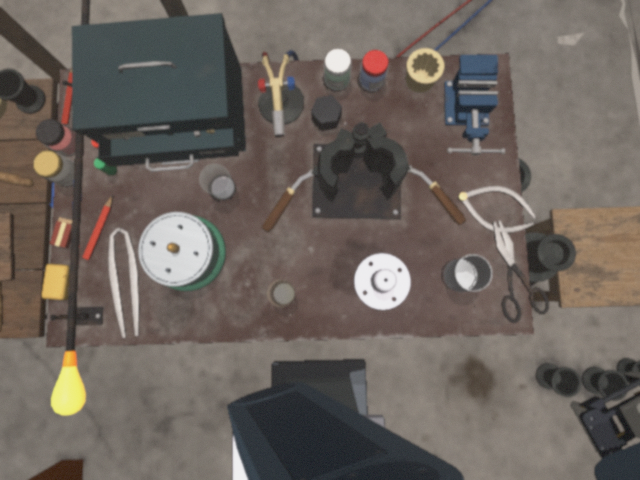

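The top view shows the chuck at about (382,281) with four dark holes, the wheel at (176,249) with its brass spigot at (173,248) and dark studs, tumblers at (222,187) and (282,293), and the tin at (468,273). A lamp on a black rod crosses at column 80. In the side view the chuck is partly behind the tin, boss top at (284,263), and the spigot is at (323,182).

```bash
python3 - <<'E'
from h import *
s=cam('side');t=cam('top')
for n,a,b in(('boss top',(384,279.5),(284,263)),('spigot tip',(172,247),(323,179)),('lamp',(68,390),(230,174)),('rodmid',(80,180),(400,176))): print(n,tri(t,a,s,b).round(1))
im=t['img'];hsv=cv2.cvtColor(im,cv2.COLOR_BGR2HSV)
m=((hsv[...,2]>185)&(hsv[...,1]<40)).astype('uint8')
for n,(x0,x1,y0,y1),z in(('flange',(340,425,240,320),10),('table',(125,225,200,300),92)):
    k=np.zeros_like(m);k[y0:y1,x0:x1]=m[y0:y1,x0:x1]
    c=max(cv2.findContours(k,0,1)[0],key=cv2.contourArea);h=cv2.convexHull(c)
    P=np.array([onz(t,*q[0],z)[:2] for q in h],'float32');(cx,cy),r=cv2.minEnclosingCircle(P)
    print(n,cx,cy,'diam',2*r,cv2.fitEllipse(h))
big=[cv2.resize(im[y0:y1,x0:x1],(390,390),interpolation=3) for x0,x1,y0,y1 in((342,422,241,321),(125,225,200,300))]
cv2.imwrite('pics/c1.png',np.hstack(big))
for n,p in(('tum1',(222,187)),('tum2',(282,293)),('tin',(468,273))):print(n,onz(t,*p,80).round())
E
```

```text
boss top [ 432.4 -165.1   75.1]
spigot tip [504.8 251.1 121.8]
lamp [228.9 473.2  66.6]
rodmid [697.6 475.7  57.9]
flange 432.2529296875 -167.75003051757812 diam 119.66802215576172 ((381.9578552246094, 281.1636047363281), (55.200626373291016, 56.017494201660156), 143.1357421875)
table 506.03411865234375 254.9956512451172 diam 147.3609619140625 ((175.06527709960938, 248.5869903564453), (70.12177276611328, 73.79959106445312), 46.40738296508789)
tum1 [633. 163.  80.]
tum2 [411.  41.  80.]
tin [ 441. -333.   80.]
```

View pics/c1.png

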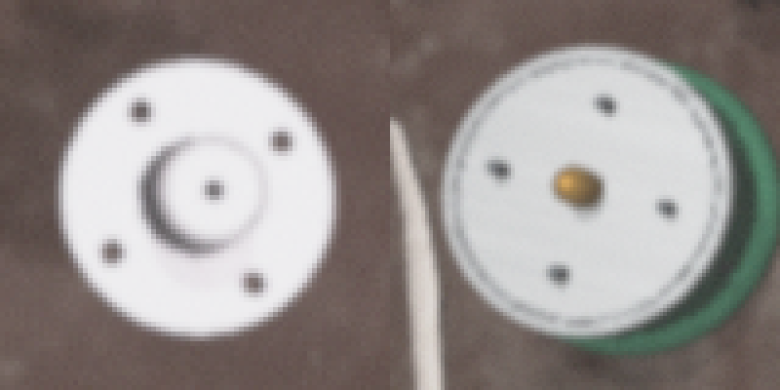

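Both patterns are clear in the crop: the chuck's holes and the dark studs. The rod triangulates to y≈475, outside the working area. Next I look from close above each one with the wrist camera.

```bash
python3 - <<'E'
from h import *
import pickle
D={}
for n,(x,y),z in(('c',(432,-167.5),190),('w',(506,253.5),270)):
    for i,dy in enumerate((0,70)):
        (robot.move_ptp if i==0 else robot.move_linear)([x-75,y-dy,z],[np.pi,0,0]); robot.sleep(.2)
        D[n+str(i)]=cam('wrist')
pickle.dump(D,open('D.pkl','wb'))
cv2.imwrite('pics/w0.png',cv2.resize(np.vstack([np.hstack([D['c0']['img'],D['c1']['img']]),np.hstack([D['w0']['img'],D['w1']['img']])]),(800,600),interpolation=cv2.INTER_AREA))
print(robot.current_t(),D['c0']['eye'],D['w0']['eye'])
E
```

```text
5.6417 [ 431.61487237 -167.83544556  356.02702313] [505.9477545 253.2383064 435.8728315]
```

View pics/w0.png

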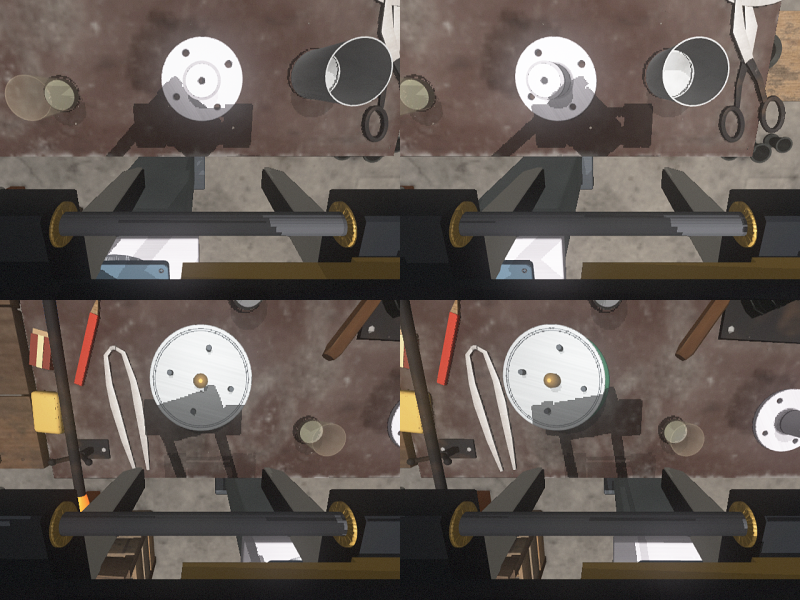

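The wrist views (800x600 mosaic) show everything well. In c0 the holes are at full-image (298,83), (365,102), (282,155) and (347,171), with the boss at (322,129). In w0 the studs are at (334,78), (272,117), (370,142) and (309,178). Next I refine these with blob centroids.

```bash
python3 - <<'E'
from h import *
import pickle
D=pickle.load(open('D.pkl','rb'))
def blob(im,u,v,w=11):
    # darkest compact blob near (u,v): grey relative to its local surroundings
    g=im.max(2).astype('float32'); bg=cv2.medianBlur(im.max(2),41).astype('float32')
    lo=cv2.resize(g,None,fx=1,fy=1); sub=g[v-w:v+w+1,u-w:u+w+1]
    thr=(np.percentile(sub,2)+np.median(sub))/2
    k=(sub<thr).astype('uint8'); n,l,st,c=cv2.connectedComponentsWithStats(k)
    i=min(range(1,n),key=lambda i:np.hypot(*(c[i]-w))-0.1*st[i,4]); return c[i]+[u-w,v-w],st[i,4]
G={'c0':[(298,83),(365,102),(282,155),(347,171)],'c1':[(250,82),(315,99),(235,154),(298,170)],
   'w0':[(334,78),(272,117),(370,142),(309,178)],'w1':[(256,78),(196,115),(292,140),(233,178)]}
mos=[]
res={}
for k,p in G.items():
    d=D[k];im=d['img'].copy()
    if k=='c1' : p=[(u-0,v) for u,v in p]
    if k[0]=='c': z=10
    else: z=106
    q=[];ar=[]
    for u,v in p: c,a=blob(d['img'],u,v);q.append(c);ar.append(int(a));cv2.circle(im,tuple(int(round(8*x)) for x in c),24,(0,0,255),1,shift=3)
    P=np.array([onz(d,*c,z)[:2] for c in q]); res[k]=np.array(q)
    ctr=P.mean(0);a=np.degrees(np.arctan2(*(P-ctr).T[::-1]))
    print(k,ar,'ctr',ctr.round(1),'r',np.hypot(*(P-ctr).T).round(1),'ang mod90',((a+ 0)%90).round(2))
    u,v=np.array(q).mean(0).astype(int); mos.append(cv2.resize(im[max(v-90,0):max(v-90,0)+180,u-100:u+100],(400,300),interpolation=3))
cv2.imwrite('pics/b1.png',np.vstack([np.hstack(mos[:2]),np.hstack(mos[2:])]))
for n in 'cw':
    print(n,'heights',[tri(D[n+'0'],a,D[n+'1'],b).round(1) for a,b in zip(res[n+'0'],res[n+'1'])])
E
```

```text
c0 [109, 113, 97, 77] ctr [ 431.6 -166. ] r [44.8 44.8 44.8 45.2] ang mod90 [30.88 31.28 30.78 30.82]
c1 [1, 1, 138, 236] ctr [ 432.8 -192.2] r [51.5 39.4 44.  47.9] ang mod90 [23.81 35.52 39.23 28.47]
w0 [85, 82, 73, 82] ctr [505.5 256.7] r [44.  44.  43.6 44.2] ang mod90 [75.25 75.17 75.35 75.65]
w1 [96, 101, 70, 103] ctr [505.6 255. ] r [44.  44.1 43.8 44.2] ang mod90 [75.38 75.11 75.31 75.79]
c heights [array([ 502. , -129.5, -205.3]), array([ 465.1, -219.4, -133.4]), array([ 387. ,  -95.4, -267.5]), array([ 367.4, -202.2, -201.7])]
w heights [array([549.2, 245.3,  97.8]), array([517.1, 300.3,  98.1]), array([494.2, 213.4,  96.4]), array([461.6, 268.1,  96.7])]
```

View pics/b1.png

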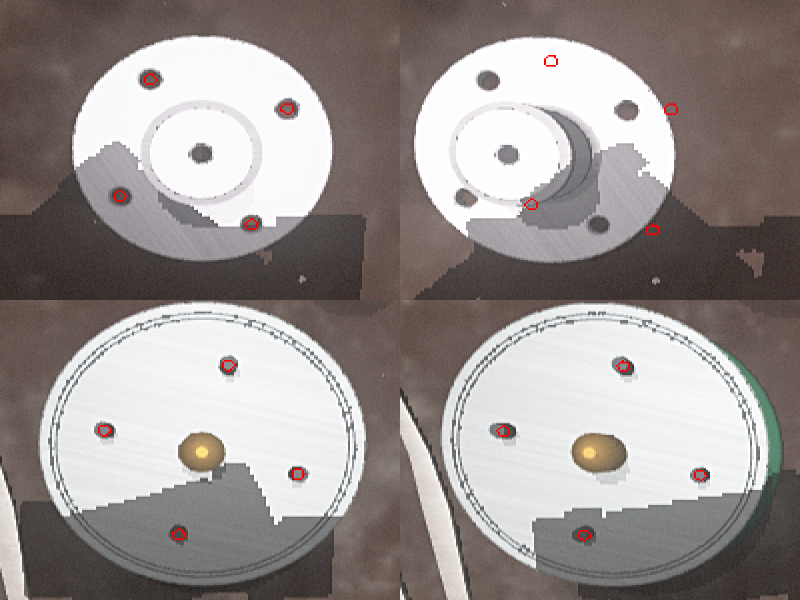

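c0, w0 and w1 give good centroids: chuck at 30.9° and studs at 75.4° (mod 90), with radii matching 45 mm. My c1 guesses were wrong, so the chuck's height check needs redoing. I'll look at the wheel at a second yaw to cancel the hand-camera bias, then grasp.

```bash
cat >> h.py <<'E'
def blob(im,u,v,w=9):
    u,v=int(round(u)),int(round(v)); sub=im.max(2)[v-w:v+w+1,u-w:u+w+1].astype(float)
    k=(sub<(np.percentile(sub,2)+np.median(sub))/2).astype('uint8'); n,l,st,c=cv2.connectedComponentsWithStats(k)
    i=max(range(1,n),key=lambda i:st[i,4]); return c[i]+[u-w,v-w]
def pat(d,px,z):
    P=np.array([onz(d,*blob(d['img'],*p),z)[:2] for p in px]);c=P.mean(0)
    a=np.degrees(np.arctan2(*(P-c).T[::-1]))%90
    return c,a.mean(),np.hypot(*(P-c).T)
def ring(c,a,z,r=45): return [[c[0]+r*np.cos(np.radians(a+90*i)),c[1]+r*np.sin(np.radians(a+90*i)),z] for i in range(4)]
E
python3 - <<'E'
from h import *
import pickle
D=pickle.load(open('D.pkl','rb'))
g0=[(298,83),(365,102),(282,155),(347,171)];g1=[(222,86),(291,104),(211,156),(277,172)]
print('chuck hole heights',[tri(D['c0'],blob(D['c0']['img'],*a),D['c1'],blob(D['c1']['img'],*b))[2].round(1) for a,b in zip(g0,g1)])
print(pat(D['c1'],g1,10))
w0=pat(D['w0'],[(334,78),(272,117),(370,142),(309,178)],100);c0=pat(D['c0'],g0,10)
robot.move_ptp([506,256-75,270],[np.pi,0,np.pi/2]);robot.sleep(.2)
d=cam('wrist'); D['w2']=d; pickle.dump(D,open('D.pkl','wb'))
w2=pat(d,[proj(d,p) for p in ring(w0[0],w0[1],100)],100)
R90=np.array([[0,-1],[1,0]]); b=np.linalg.solve(np.eye(2)-R90,w0[0]-w2[0])
print(w0,w2,'bias',b,'wheel',w0[0]-b,'chuck',c0[0]-b,c0)
cv2.imwrite('pics/w2.png',d['img'])
E
```

```text
chuck hole heights [np.float64(9.5), np.float64(9.6), np.float64(9.2), np.float64(9.0)]
(array([ 431.77353599, -166.10656185]), np.float64(31.194567774115143), array([44.66677756, 44.80038959, 44.95929953, 44.79555888]))
(array([505.53056083, 256.76540672]), np.float64(75.3614291206148), array([44.8330989 , 44.75856093, 44.42136503, 44.99785532])) (array([505.11926214, 255.99421231]), np.float64(75.7495980686935), array([45.61612355, 43.61558107, 43.69328695, 43.15894974])) bias [-0.17994786  0.59124655] wheel [505.71050869 256.17416017] chuck [ 431.74755308 -166.56324702] (array([ 431.56760523, -165.97200047]), np.float64(30.952552742621386), array([44.82098567, 44.87233157, 44.80359638, 45.23388469]))
```

```bash
python3 - <<'E'
from h import *
robot.move_ptp([431.75,-166.5,130],[np.pi,0,0])
robot.move_linear([431.75,-166.5,30],speed=120,f_stop=15)
print(robot.current_tcp_pos())
robot.move_gripper(0);print('width',robot.current_gripper_width()*93,robot.current_finger_force(),robot.current_contact_force())
robot.move_linear([431.75,-166.5,70],speed=80)
robot.sleep(.2)
print(robot.current_contact_force(),robot.current_t())
robot.move_linear([431.75,-166.5,230],speed=200)
robot.move_ptp([505.7,256.2,230],[np.pi,0,np.radians(44.5)]);robot.sleep(.3)
d=cam('wrist');cv2.imwrite('pics/held.png',d['img']);np.save('held.npy',d,allow_pickle=True)
t=cam('top');cv2.imwrite('pics/top2.png',t['img'])
print(robot.current_t(),robot.current_tcp_pos(),robot.current_eef_rot(),robot.current_contact_force(),robot.current_gripper_width()*93)
E
```

```text
[ 432.31309215 -166.66095619   30.52745771]
width 45.70002785039893 30.00009993706726 [ 0.63660346 -0.10017762 -0.09728824]
[ 0.21558723 -0.34008204 -5.24339538] 11.3833
14.3167 [505.88496858 255.75434761 230.0925732 ] [ 3.14149888e+00 -1.16198033e-04  7.75831751e-01] [-0.43465905  0.18836902 -5.89815425] 45.44042692829109
```

View pics/held.png

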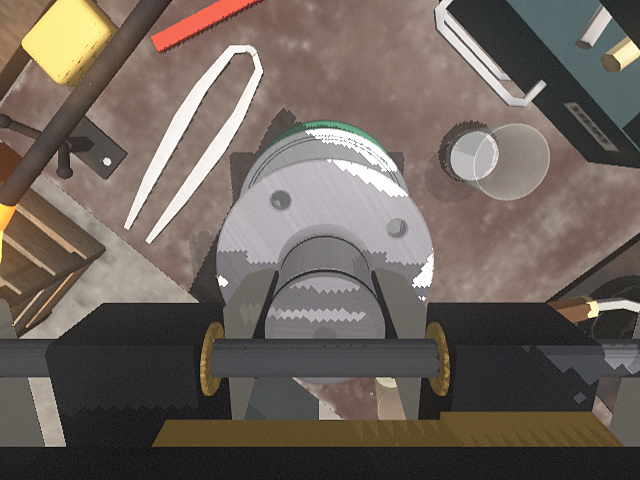

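The chuck is held with its flange level. Two holes show at (281,200) and (396,228), with the table behind them. From these I get the chuck's angle and centre as held.

```bash
python3 - <<'E'
from h import *
d=np.load('held.npy',allow_pickle=True).item()
p=robot.current_tcp_pos();z=p[2]-30.5+10
px=[blob(d['img'],*q,w=14) for q in((281,200),(396,228))]
A,B=[onz(d,*q,z)[:2] for q in px]
v=B-A;m=(A+B)/2;L=np.hypot(*v);n=np.array([-v[1],v[0]])/L
C=min((m+n*L/2,m-n*L/2),key=lambda c:np.hypot(*(c-p[:2])))
print(px,'spacing',L,'(63.6)','ctr',C,'tcp',p[:2],'angle',[np.degrees(np.arctan2(*(q-C)[::-1]))%90 for q in(A,B)],'yaw',np.degrees(robot.current_eef_rot()[2]))
E
```

```text
[array([280.41489362, 199.59219858]), array([399.45454545, 230.28787879])] spacing 65.25112501224153 (63.6) ctr [505.41745778 255.53009315] tcp [505.88496858 255.75434761] angle [np.float64(74.59850903786402), np.float64(74.59850903786398)] yaw 44.451884949088196
```

The spacing (65.3 against 63.6), centre and angle (~75°) agree with the plan. Next is a gentle descent with a force stop.

```bash
python3 - <<'E'
from h import *
robot.move_linear([505.7,256.2,162],speed=120)
robot.sleep(.2);print(robot.current_contact_force())
for z in(140,131,121):
    s=robot.move_linear([505.7,256.2,z],speed=22,f_stop=8)
    robot.sleep(.1);print(z,s,robot.current_tcp_pos(),robot.current_contact_force(),robot.current_ft_torque(),robot.current_t())
    if s:break
E
```

```text
[ 0.2031546   0.53309784 -5.3553701 ]
140 False [505.86180743 256.24473706 140.21857998] [-0.06589799 -0.84845537 -5.17862383] [ 0.01274577  0.01088179 -0.00969774] 16.4833
131 False [505.79777281 256.22974595 131.0688159 ] [ 0.09950297  0.29967791 -4.99351825] [ 0.01297831 -0.01142471  0.01012957] 17.1417
121 True [505.65682119 256.15976373 121.89277249] [-0.71208264  0.11624507  5.57187186] [-0.05066861 -0.03649427  0.09327244] 17.6833
```

It went over the studs and seated: it stopped at TCP z=121.9, where fully home is about 122.5. Now I release, retreat and check.

```bash
python3 - <<'E'
from h import *
robot.move_gripper(1.0);print(robot.current_gripper_width(),robot.current_contact_force())
robot.move_linear([505.7,256.2,250],speed=150)
robot.move_ptp([430,190,270],[np.pi,0,np.radians(44.5)]);robot.sleep(.3)
d=cam('wrist');s=cam('side')
cv2.imwrite('pics/fin.png',np.hstack([cv2.resize(d['img'],(400,300)),cv2.resize(s['img'][140:320,200:440],(400,300))]))
print(robot.current_t(),robot.current_contact_force())
E
```

```text
0.9975237354475645 [-0.41626172  0.72424744 -0.45605077]
20.5 [-0.16259969 -0.75420894 -0.77803327]
```

View pics/fin.png

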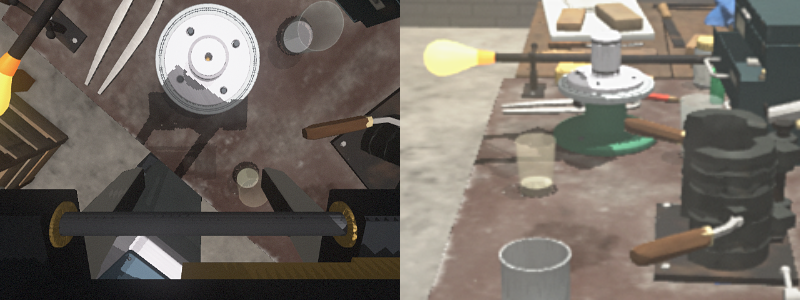

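The chuck sits flat and centred on the table, with boss top at (208,57) in the left panel and studs in all four holes. The tumblers and tin are standing undisturbed.

```bash
python3 -c "
from bench import robot
print(robot.hand_in())"
```

```text
the job is handed in; nothing more can be done
None
```

The tumbler chuck is fully home on the banding wheel, over the spigot and all four studs, and released; both tumblers and the tin were left standing, and the job was handed in at about 20.5 s.

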